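# Close the centrifuge rotor with its wing-nut lid

### The job

The open centrifuge rotor on the bench is loaded with tubes. Take the lid that is as wide as the rotor (not the smaller one), set it on the rotor's centre stud so that it lies flat on the rim, then turn its wing nut clockwise, seen from above, until it stops, and let go.

Things in the scene. Friction and masses are not known exactly. Their poses are not given: they have to be found in the camera images.
- rotor: Round aluminium centrifuge rotor 130 mm wide on a fixed black stand 144 mm wide, open on top: white tube caps, steel stud in the middle. Origin on the stud's axis at bench height, z up. The rim that carries the lid is 60 mm above the origin, all tubes lie below it. Stud 10 mm thick, tapered tip 76 mm above the origin. Not part of it: a tall wall post at the bench's near right corner (x 0.3, y -0.51).
- lid: Loose aluminium disc 128 mm wide, 7 mm thick, 0.4 kg, flat on the bench, wing nut on top. Origin: centre of its underside, z up. Underside hole 18 mm wide takes the stud up to 4 mm off centre, and runs up into the nut. Seated: origin 60 mm above the rotor's, any yaw; resting on the rim unlifted, friction holds it as the nut turns. An unlisted 84 mm lid with an equal nut lies near.
- wing_nut (a joint): Turn of the captive steel wing nut on the lid, rad: grows as the nut turns clockwise, seen from above, relative to the lid. Starts loose at 0.05 to 0.3, stops hard at 1.35 (snug). It turns lightly (about 0.02 N m), stays where it is left, and does not rise or sink as it turns.
- wing_grip (a point): Point on the nut's axis 40 mm above the lid's underside. x lies along the wings, y across them, z up; turns with the nut. The wings are a flat plate 9 mm thick (along y), 18 to 51 mm above the underside, 30 mm long low down, 50 at the top, with a V gap in the middle above 32 mm. Below is a round hub 24 mm wide up to 19 mm: keep fingers above it. The lid can be carried by the wings.
Mind the look-alikes: they are no part of the job. Leave any orange or purple look-alike of the lid alone.

How it is judged:
On the way, in this order (a step that is already met when the one before it is completed fails the run):
1. the lid lies on the rotor's rim over the stud, its nut still loose (horizontal distance between lid and rotor below 0.008 m and z of lid in the frame of rotor between 0.057 and 0.063 m and angle between lid's own z axis and vertical below 0.06 rad and value of joint wing_nut below 0.8 rad), for 0.2 s.
2. the wing nut is turned clockwise to its stop on the seated lid (value of joint wing_nut above 1.15 rad and horizontal distance between lid and rotor below 0.008 m and z of lid in the frame of rotor below 0.064 m), for 0.2 s.
At the end, for the whole second after the job is handed in: The wide lid rests flat on the rotor's rim (height within 3 mm, tilt under 3.4 degrees), centred on the stud within 8 mm, its wing nut turned clockwise past 1.15 rad of its 1.35 rad, released and at rest (horizontal distance between lid and rotor below 0.008 m and z of lid in the frame of rotor between 0.057 and 0.063 m and angle between lid's own z axis and vertical below 0.06 rad and value of joint wing_nut above 1.15 rad and linear speed of lid below 0.02 m/s); the robot touches nothing.
It also fails if it takes over 48 s, if anything falls off the work surface, if the arm or the gripper's body presses on something with over 40 N, if the wrist force passes 120 N, or if a joint passes its speed limit or range.

### The arm

A 6-joint arm with a two-finger parallel gripper is mounted at the origin on a cart in front of the work surface, level with it; the furniture and walls round the work are solid. World frame = base frame: x ahead of the robot, y to its left, z up, the work surface at z = 0. Lengths are in m, angles in rad, forces in N, time in s.
With the tool pointing down it reaches from about 0.35 to 0.725 m from the base axis. Payload 6 kg.
Tool frame: the origin (TCP) lies on the centre line of the jaws, within the pads' length; the fingertips stand 14 mm ahead of it and the grasp point (between the pads) lies 5 mm behind it (ctrl.finger_overhang is the distance from the TCP to the fingertips, in m); z points along the fingers, y is the direction in which the jaws open and shut (so a half turn about z gives the same grasp; the last joint's range is limited). The gripper opens to 85 mm and grips with 20 to 120 N. Pads are 22 mm wide; open, the fingers measure 114 mm over their backs; the gripper's body (76 mm by 85 mm) begins 54 mm behind the grasp point. The pads swing forward as they close: fully open they stand 13 mm farther back than shut.
Start: joints at [1.491, 0.04, 0.085, 0, -1.615, -0.334], TCP at [0.241, 0.549, 0.245] pointing down, gripper open.
Joint ranges: [-2.56, 2.56], [-1.29, 2.01], [-1.08, 1.49], [-3.29, 1.98], [-2.81, -0.18], [-2.99, 2.99]. Speed limits (rad/s): [2.57, 2.57, 3.01, 3.14, 3.14, 3.14].

### API

Orientations are given as [roll, pitch, yaw] about the fixed x, y, z axes, in that order (R = Rz(yaw) Ry(pitch) Rx(roll)).
In Python, from station import ctrl gives the robot as it stands.
- The arm moves only by the tool servo_tool, never from a script. Its argument "targets" is a list of rows, each a list of 3 entries, a list of its own where there are three numbers: the shift along the tool's x, y, z in mm, then the turn, a rotation vector about the tool's x, y, z in degrees, then the opening, from -1 (shut) to 1 (fully open). A call has 1 to 20 rows; each row is the pose to reach, as a shift and turn from the pose commanded when the call began, along the tool's axes at that moment; what a row does not reach only later rows make up. A row lasts 1/8 s, in which the tool goes at most 62.5 mm and 10.7 degrees, less where a joint would pass 70% of its speed; a pose out of reach is approached as far as the arm can. A call with a gripper value outside its range is refused whole. The fingers move at their own pace and stop on an object; the grip force is fixed at half the most. Time passes only in rows, so rows that repeat a pose let the fingers close. It gives the time, the measured TCP pose, the force and the opening at its end, in the units of the state.
- ctrl.get_obs(): the state, without advancing time (a new reading comes with each control period).
- ctrl.capture(name): name is "side" or "top"; returns (picture, depth): 400x640x3 uint8, blue, green, red; 400x640 float32, m along the optical axis (not along the pixel's ray), 0 where there is no reading.
- ctrl.camera_info(name): a dict with "intrinsics" (3x3 intrinsics, pixels), "D" ([k1, k2, p1, p2, k3] as OpenCV has them; the pictures are not rectified), "rvec" (rotation vector, rad) and "tvec" (3), from world to camera coordinates, as OpenCV has them. Camera axes: x right, y down, z forward; pixel columns grow to the right and rows downward; lengths in m; the calibration is good to about 2 mm. A picture is of the moment at which its call begins. camera_info takes no time and is no camera call.
- ctrl.job_done(): hands the job in, once; it reports no verdict.
The state is a dict: "clock": time; "q": joint angles; "joint_vel": joint speeds; "joint_torque": joint torques, N m; "position": TCP position; "tool_rot": TCP orientation; "ft_force": force on the tool from outside, world axes, zero at the start; "wrist_torque": the same for the moment, N m; "gripper_width": finger opening in m.
Only numpy, scipy, OpenCV 4.12 (cv2) and the standard library are available. Lean on these libraries where they do the work, as an engineer would, in place of code of your own. Each camera call takes 0.05 s, during which the arm holds its last target.

## Working session

There is one attempt and no reset: what is moved stays moved. The work goes in short steps, Python scripts to look and compute and a tool call to move; the robot and the scene stay as the last step left them, time stands still between calls to the robot, and variables do not carry over. Pictures are saved under pics/ and viewed, and the job is handed in when it is done.

Besides the shell and the picture viewer there is one more tool, called after "Emit:" by a JSON object that holds its "api" and its "payload", one argument or row to a line. servo_tool: Moves the arm, as the interface text tells. Its arguments: {"type":"object","properties":{"targets":{"type":"array","items":{"type":"array"}}},"required":["targets"]}

```bash
mkdir -p pics; cat > h.py <<'E'
import numpy as np,cv2
from station import ctrl
def cap(n,f):
    im,d=ctrl.capture(n); cv2.imwrite('pics/'+f+'.png',im); np.save('pics/'+f+'.npy',d); return im,d
def world(n,d):
    I=ctrl.camera_info(n);K=np.array(I['intrinsics']);D=np.array(I['D'],float).ravel()
    R,_=cv2.Rodrigues(np.array(I['rvec'],float));t=np.array(I['tvec'],float).ravel()
    h,w=d.shape;u,v=np.meshgrid(np.arange(w),np.arange(h))
    p=cv2.undistortPoints(np.stack([u,v],-1).reshape(-1,1,2).astype(np.float64),K,D).reshape(h,w,2)
    P=np.dstack([p[...,0]*d,p[...,1]*d,d])
    W=(P-t)@R
    W[d<=0]=np.nan
    return W
E
python3 - <<'E'
from h import *
for n in('side','top'):
    im,d=cap(n,n+'0'); I=ctrl.camera_info(n); R,_=cv2.Rodrigues(np.array(I['rvec'],float)); print(n,-R.T@np.array(I['tvec']).ravel(),R[2],I['intrinsics'],I['D'])
print(ctrl.get_obs())
E
```

```text
side [ 1.3279937  -0.26750034  0.80879492] [-0.74425538  0.16988623 -0.64592771] [[498.68222761   0.         312.10032826]
 [  0.         498.68222761 201.52135987]
 [  0.           0.           1.        ]] [-0.08537675  0.          0.          0.          0.        ]
top [ 0.3577913  -0.05174106  1.0508608 ] [ 0.1234543  -0.01420988 -0.99224851] [[413.4695878    0.         315.08892417]
 [  0.         413.4695878  201.83330711]
 [  0.           0.           1.        ]] [-0.07031159  0.          0.          0.          0.        ]
{'clock': 0.1, 'q': array([ 1.49071262e+00,  4.07871231e-02,  8.38932048e-02, -3.84019860e-04,
       -1.61550013e+00, -3.33713578e-01]), 'joint_vel': array([ 0.00145665, -0.00105054,  0.00062272,  0.00323308, -0.00025811,
        0.00020855]), 'joint_torque': array([-5.36694963e-03, -3.69340754e+01,  3.48279727e+01,  6.95202649e+00,
       -4.61553471e-03, -5.40069003e-07]), 'position': array([0.24107513, 0.54914   , 0.2443538 ]), 'tool_rot': array([ 3.13995741e+00, -1.60840934e-04, -4.13780296e-01]), 'ft_force': array([ 0.23156682,  0.0276    , -0.16985619]), 'wrist_torque': array([-0.02641172, -0.0268256 , -0.00688966]), 'gripper_width': 0.08532785624799787}
```

View pics/side0.png

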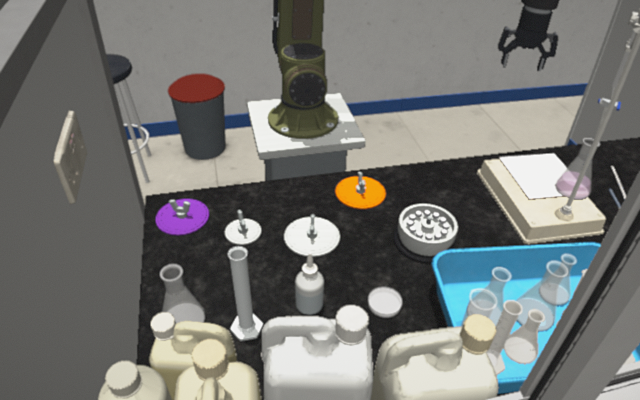

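View pics/top0.png

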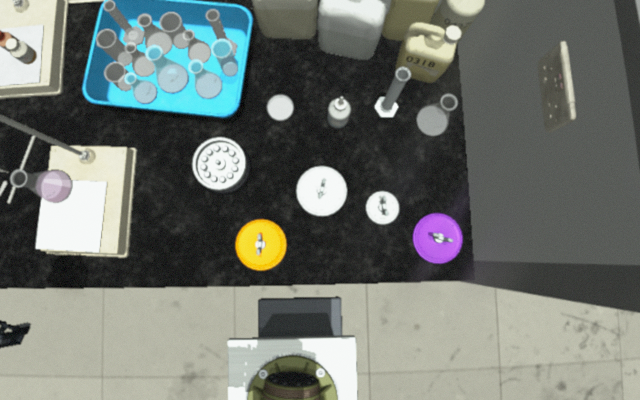

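The top view shows the wide grey lid at about (322,190), the small lid at (382,207) and the rotor at (220,163). The orange and purple look-alikes are at (260,244) and (438,238).

```bash
python3 - <<'E'
from h import *
pts={}
for n in('top','side'):
    im=cv2.imread(f'pics/{n}0.png');d=np.load(f'pics/{n}0.npy');W=world(n,d);pts[n]=W
    for nm,c in (('lid',(322,190) if n=='top' else (312,236)),('rotor',(220,163) if n=='top' else (428,230))):
        p0=W[c[1],c[0]];print(n,nm,'seed',p0.round(4))
        m=np.linalg.norm(W[...,:2]-p0[:2],axis=2)<.1
        Z=W[m];print(np.histogram(Z[:,2],bins=np.arange(-.0125,.1,.005)))
        if nm=='lid': lo,hi=.003,.0125
        else: lo,hi=.052,.066
        s=m&(W[...,2]>lo)&(W[...,2]<hi)
        # component
        q,l,st,ce=cv2.connectedComponentsWithStats(s.astype(np.uint8)); k=1+st[1:,4].argmax()
        P=W[l==k]; (cx,cy),r=cv2.minEnclosingCircle(P[:,:2].astype(np.float32)); print(' circ',cx,cy,r,'medz',np.median(P[:,2]),len(P))
        # trimmed fit
        h=cv2.convexHull(P[:,:2].astype(np.float32))[:,0]; A=np.c_[2*h,np.ones(len(h))];x=np.linalg.lstsq(A,(h**2).sum(1),rcond=None)[0];print(' fit',x[:2],np.sqrt(x[2]+x[:2]@x[:2]))
        if nm=='lid':
            s=(np.linalg.norm(W[...,:2]-[cx,cy],axis=2)<.035)&(W[...,2]>.03)&(W[...,2]<.07)
            Q=W[s];c0=Q[:,:2].mean(0);e,v=np.linalg.eigh(np.cov((Q[:,:2]-c0).T));print(' wing',len(Q),c0,np.sqrt(e),np.degrees(np.arctan2(v[1,1],v[0,1])),Q[:,2].max(), np.c_[np.argwhere(s)[:,::-1],Q.round(3)][::max(1,len(Q)//25)])
    for c,f in (((322,190) if n=='top' else (312,230),'l'),((220,163) if n=='top' else (428,230),'r')):
        a=im[c[1]-45:c[1]+45,c[0]-60:c[0]+60];cv2.imwrite(f'pics/{n}{f}z.png',cv2.resize(a,None,fx=6,fy=6,interpolation=cv2.INTER_CUBIC))
E
```

```text
top lid seed [ 0.5139 -0.0842  0.0323]
(array([   0,  376, 2262, 1532,  407,   14,   24,    1,   14,    9,    4,
         10,   31,    3,    0,    0,    0,    0,    0,    0,    0,    0]), array([-0.0125, -0.0075, -0.0025,  0.0025,  0.0075,  0.0125,  0.0175,
        0.0225,  0.0275,  0.0325,  0.0375,  0.0425,  0.0475,  0.0525,
        0.0575,  0.0625,  0.0675,  0.0725,  0.0775,  0.0825,  0.0875,
        0.0925,  0.0975]))
 circ 0.5177363157272339 -0.08497674018144608 0.0665983334183693 medz 0.006125393831854657 1698
 fit [ 0.51757888 -0.08423098] 0.06371792038594525
 wing 67 [ 0.51818005 -0.08415082] [0.0024494  0.01479379] 165.01868842804464 0.05473300127957528 [[ 3.23e+02  1.78e+02  5.41e-01 -8.70e-02  5.00e-02]
 [ 3.25e+02  1.78e+02  5.41e-01 -9.20e-02  4.80e-02]
 [ 3.24e+02  1.79e+02  5.38e-01 -8.90e-02  5.20e-02]
 [ 3.23e+02  1.80e+02  5.36e-01 -8.70e-02  4.80e-02]
 [ 3.25e+02  1.80e+02  5.36e-01 -9.20e-02  5.10e-02]
 [ 3.23e+02  1.81e+02  5.33e-01 -8.70e-02  5.10e-02]
 [ 3.25e+02  1.81e+02  5.33e-01 -9.10e-02  5.10e-02]
 [ 3.23e+02  1.82e+02  5.31e-01 -8.70e-02  5.00e-02]
 [ 3.2
[... 3887 characters left out ...]
11e+02  2.32e+02  5.39e-01 -8.90e-02  3.50e-02]
 [ 3.10e+02  2.33e+02  5.38e-01 -9.10e-02  3.10e-02]
 [ 3.13e+02  2.33e+02  5.41e-01 -8.40e-02  3.30e-02]]
side rotor seed [0.5893 0.171  0.0389]
(array([  0, 148, 892, 126, 308,  65,  43,  55,  51, 382, 341, 177, 388,
       531, 422,   9,   7,  13,   0,   0,   0,   0]), array([-0.0125, -0.0075, -0.0025,  0.0025,  0.0075,  0.0125,  0.0175,
        0.0225,  0.0275,  0.0325,  0.0375,  0.0425,  0.0475,  0.0525,
        0.0575,  0.0625,  0.0675,  0.0725,  0.0775,  0.0825,  0.0875,
        0.0925,  0.0975]))
 circ 0.5854765772819519 0.1687736064195633 0.06672333925962448 medz 0.058012982445340325 595
 fit [0.58574671 0.16864296] 0.06558436323928284
```

```bash
cd pics; python3 -c "
import cv2,numpy as np
a=[cv2.resize(cv2.imread(f),(400,300)) for f in('toplz.png','sidelz.png','toprz.png','siderz.png')]
cv2.imwrite('z4.png',np.vstack([np.hstack(a[:2]),np.hstack(a[2:])]))"
```

```text
(no output)
```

View pics/z4.png

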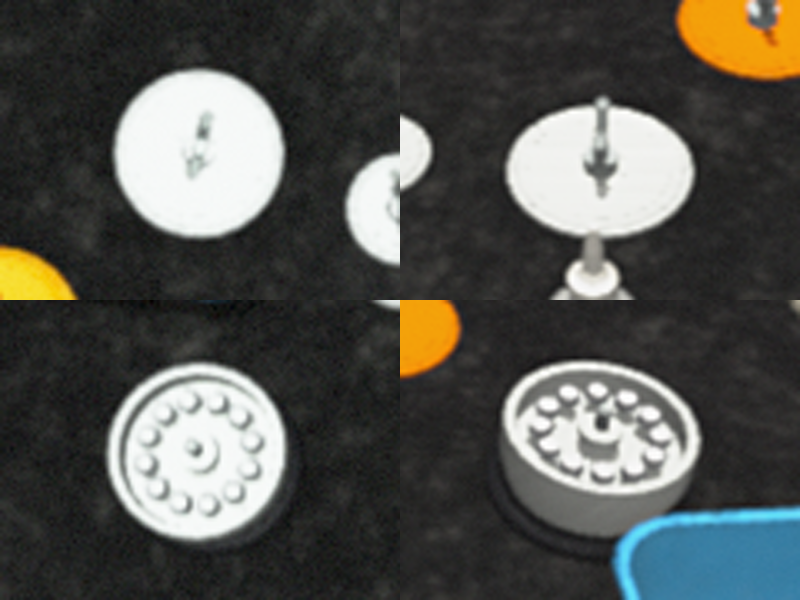

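The two views agree to about 3 mm. The lid is at about (0.518, -0.083), with its wings at -14° and their tops at 0.051. The rotor is at about (0.584, 0.169), with its rim at 0.059. All of this fits the sizes given. Next I move above the lid.

Emit:
{"api": "servo_tool", "payload": {
  "targets": [
    [[508,467,125],[0,0,-9.7],1],
    [[508,467,125],[0,0,-9.7],1],
    [[508,467,125],[0,0,-9.7],1],
    [[508,467,125],[0,0,-9.7],1],
    [[508,467,125],[0,0,-9.7],1],
    [[508,467,125],[0,0,-9.7],1],
    [[508,467,125],[0,0,-9.7],1],
    [[508,467,125],[0,0,-9.7],1],
    [[508,467,125],[0,0,-9.7],1],
    [[508,467,125],[0,0,-9.7],1],
    [[508,467,125],[0,0,-9.7],1],
    [[508,467,125],[0,0,-9.7],1],
    [[508,467,125],[0,0,-9.7],1],
    [[508,467,125],[0,0,-9.7],1],
    [[508,467,125],[0,0,-9.7],1],
    [[508,467,125],[0,0,-9.7],1]
  ]
}}

```text
clock: 2.1
position: [0.5186, -0.0816, 0.1208]
tool_rot: [-3.141, -0.001, -0.243]
ft_force: [-0.6, -1.0, 0.7]
gripper_width: 0.0857
```

```bash
python3 - <<'E'
from h import *
o=ctrl.get_obs();print(o['clock'],o['position'],np.degrees(o['tool_rot']),np.degrees(o['q']))
a=[]
for n,c in(('side',(312,225)),('top',(322,190))):
    im,d=cap(n,n+'1');b=im[c[1]-75:c[1]+75,c[0]-100:c[0]+100];a.append(cv2.resize(b,(400,300)))
cv2.imwrite('pics/v1.png',np.hstack(a))
E
```

```text
2.1 [ 0.51863199 -0.08163823  0.12077345] [-1.79982244e+02 -4.57932659e-02 -1.39221039e+01] [ 1.30371847e+01 -8.10397896e+00 -1.81567966e+01  5.01210811e-03
 -7.98983158e+01  6.30398415e+01]
```

View pics/v1.png

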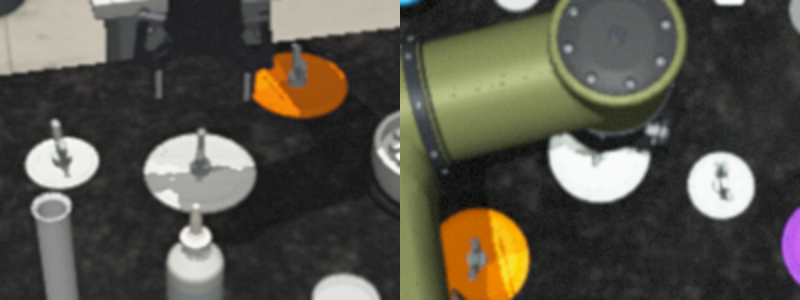

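The side view shows the open fingertips at about (158,97) and (248,97), straddling the nut at (200,150) in the crop. I go down from here.

Emit:
{"api": "servo_tool", "payload": {
  "targets": [
    [[0,0,20],[0,0,0],1],
    [[0,0,40],[0,0,0],1],
    [[0,0,60],[0,0,0],1],
    [[0,0,75],[0,0,0],1],
    [[0,0,84],[0,0,0],1],
    [[0,0,84],[0,0,0],1],
    [[0,0,84],[0,0,0],1]
  ]
}}

```text
clock: 3.08
position: [0.5191, -0.0825, 0.0372]
tool_rot: [-3.141, -0.001, -0.244]
ft_force: [-1.0, 0.4, 0.1]
gripper_width: 0.0857
```

```bash
python3 - <<'E'
from h import *
o=ctrl.get_obs();print(o['clock'],o['position'],np.degrees(o['tool_rot']))
im,d=cap('side','side2');cv2.imwrite('pics/v2.png',cv2.resize(im[150:300,210:410],(800,600),interpolation=cv2.INTER_CUBIC))
E
```

```text
3.075 [ 0.51909745 -0.08252332  0.03715274] [-1.79993443e+02 -7.19339787e-02 -1.39994272e+01]
```

View pics/v2.png

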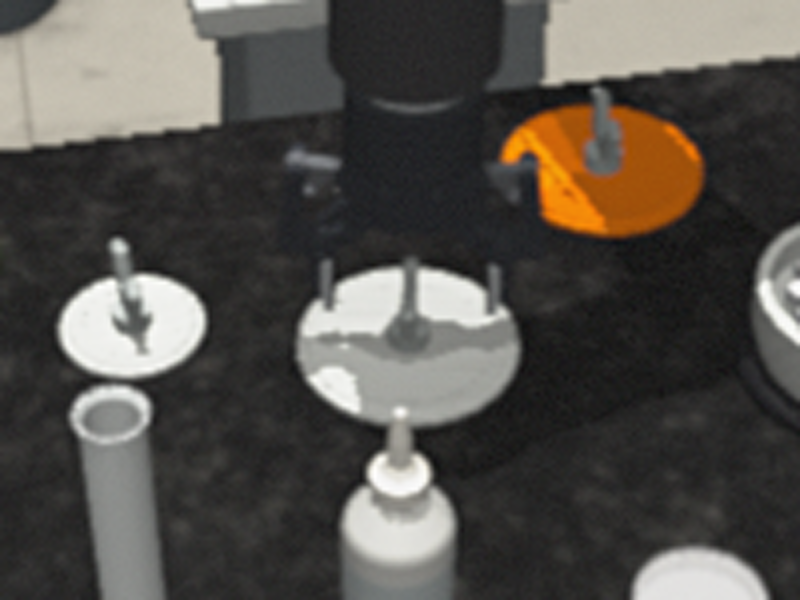

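The fingers at (328,285) and (494,290) straddle the wings at (410,285) evenly. I close on them.

Emit:
{"api": "servo_tool", "payload": {
  "targets": [
    [[0,0,0],[0,0,0],0.3],
    [[0,0,0],[0,0,0],-0.3],
    [[0,0,0],[0,0,0],-1],
    [[0,0,0],[0,0,0],-1],
    [[0,0,0],[0,0,0],-1],
    [[0,0,0],[0,0,0],-1],
    [[0,0,0],[0,0,0],-1],
    [[0,0,0],[0,0,0],-1]
  ]
}}

```text
clock: 4.12
position: [0.5187, -0.0826, 0.0365]
tool_rot: [3.141, -0.0, -0.244]
ft_force: [-0.7, -1.3, 2.8]
gripper_width: 0.0077
```

Emit:
{"api": "servo_tool", "payload": {
  "targets": [
    [[0,0,-5],[0,0,0],-1],
    [[0,0,-12],[0,0,0],-1],
    [[0,0,-22],[0,0,0],-1],
    [[0,0,-34],[0,0,0],-1],
    [[0,0,-48],[0,0,0],-1],
    [[0,0,-62],[0,0,0],-1],
    [[0,0,-76],[0,0,0],-1],
    [[0,0,-90],[0,0,0],-1],
    [[0,0,-102],[0,0,0],-1],
    [[0,0,-110],[0,0,0],-1],
    [[0,0,-110],[0,0,0],-1],
    [[0,0,-110],[0,0,0],-1]
  ]
}}

```text
clock: 5.62
position: [0.5183, -0.0825, 0.1457]
tool_rot: [3.141, 0.001, -0.245]
ft_force: [-0.5, -0.0, -3.6]
gripper_width: 0.0076
```

```bash
python3 - <<'E'
from h import *
o=ctrl.get_obs();print(o['clock'],o['position'],np.degrees(o['tool_rot']),o['ft_force'],o['wrist_torque'],o['gripper_width'])
im,d=cap('side','side3');cv2.imwrite('pics/v3.png',cv2.resize(im[120:270,210:410],(800,600),interpolation=cv2.INTER_CUBIC))
E
```

```text
5.625 [ 0.51827686 -0.08245115  0.14567133] [ 1.79988310e+02  5.91716864e-02 -1.40126050e+01] [-0.51992789 -0.01361318 -3.63190958] [-0.04623077  0.0221293   0.03284867] 0.007566966611552519
```

View pics/v3.png

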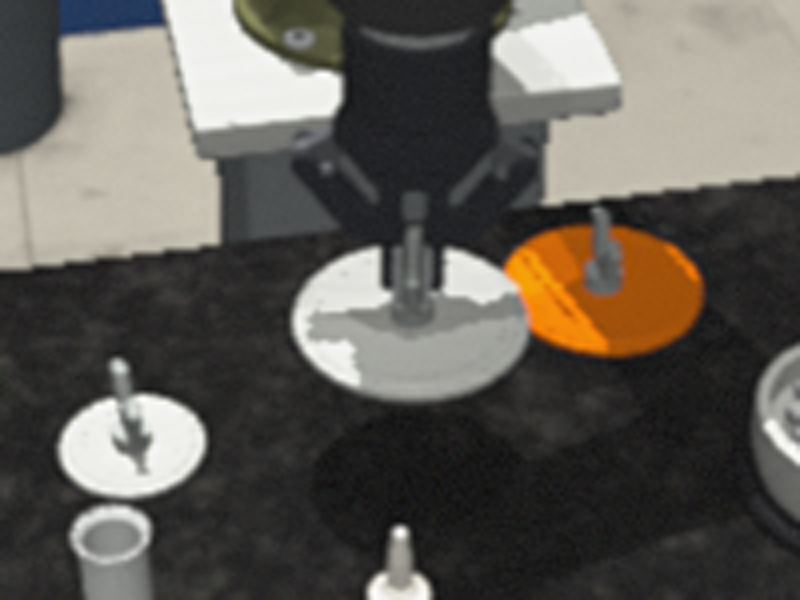

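The lid hangs clear, at (410,320) in the crop, and the force is 3.6 N, which fits its weight. I carry it over the rotor at constant yaw.

Emit:
{"api": "servo_tool", "payload": {
  "targets": [
    [[0,-6,0],[0,0,0],-1],
    [[0,-18,0],[0,0,0],-1],
    [[1,-36,0],[0,0,0],-1],
    [[1,-58,0],[0,0,0],-1],
    [[1,-82,0],[0,0,0],-1],
    [[1,-106,0],[0,0,0],-1],
    [[2,-130,0],[0,0,0],-1],
    [[2,-154,0],[0,0,0],-1],
    [[2,-178,0],[0,0,0],-1],
    [[2,-202,0],[0,0,0],-1],
    [[3,-224,0],[0,0,0],-1],
    [[3,-242,0],[0,0,0],-1],
    [[3,-254,0],[0,0,0],-1],
    [[3,-260,0],[0,0,0],-1],
    [[3,-260,0],[0,0,0],-1],
    [[3,-260,0],[0,0,0],-1],
    [[3,-260,0],[0,0,0],-1]
  ]
}}

```text
clock: 7.8
position: [0.5844, 0.1686, 0.1465]
tool_rot: [3.142, -0.0, -0.245]
ft_force: [0.1, -0.3, -3.1]
gripper_width: 0.0073
```

```bash
python3 - <<'E'
from h import *
o=ctrl.get_obs();print(o['clock'],o['position'],np.degrees(o['tool_rot']),o['ft_force'],o['wrist_torque'],o['gripper_width'])
im,d=cap('side','side4');W=world('side',d)
cv2.imwrite('pics/v4.png',cv2.resize(im[110:260,330:530],(800,600),interpolation=cv2.INTER_CUBIC))
p=o['position']
s=(np.linalg.norm(W[...,:2]-p[:2],axis=2)<.085)&(abs(W[...,2]-(p[2]-.036+.007))<.012)
n,l,st,ce=cv2.connectedComponentsWithStats(s.astype(np.uint8));k=1+st[1:,4].argmax();P=W[l==k]
for _ in range(4):
    A=np.c_[P[:,:2]-p[:2],np.ones(len(P))];x=np.linalg.lstsq(A,P[:,2],rcond=None)[0];r=P[:,2]-A@x;P=P[abs(r)<.005]
print(len(P),x,r.std(),'expected top z',p[2]-.0365+.007)
h=cv2.convexHull(P[:,:2].astype(np.float32))[:,0];A=np.c_[2*h,np.ones(len(h))];x=np.linalg.lstsq(A,(h**2).sum(1),rcond=None)[0];print(x[:2],np.sqrt(x[2]+x[:2]@x[:2]),cv2.minEnclosingCircle(P[:,:2].astype(np.float32)))
im,d=cap('top','top4')
cv2.imwrite('pics/v4t.png',cv2.resize(im[90:240,120:320],(800,600),interpolation=cv2.INTER_CUBIC))
E
```

```text
7.8 [0.58442597 0.16857842 0.14648459] [ 1.79999423e+02 -1.24030963e-02 -1.40387113e+01] [ 0.05020334 -0.29732066 -3.09657748] [ 0.0122428  -0.03123173 -0.00828044] 0.007342869982942731
1546 [-0.00608104  0.0011529   0.1157478 ] 0.0015497147101951741 expected top z 0.11698458668685902
[0.58525886 0.1681885 ] 0.06449513501773363 ((0.5854742527008057, 0.1688641905784607), 0.06599648296833038)
```

View pics/v4.png

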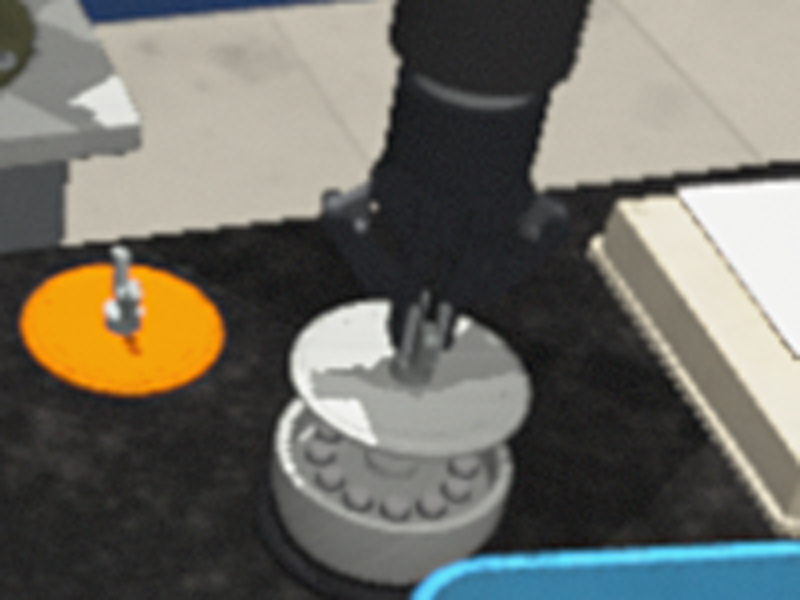

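View pics/v4t.png

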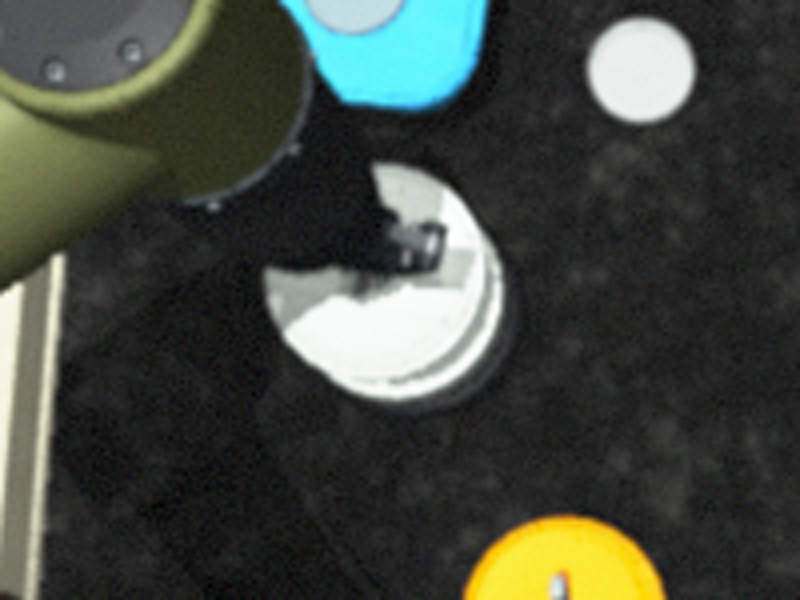

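In the side view the lid over the rotor and the rotor centre measured earlier agree within 0.5 mm. The lid is level, with a tilt of about 0.006. I lower it slowly.

Emit:
{"api": "servo_tool", "payload": {
  "targets": [
    [[0,0,8],[0,0,0],-1],
    [[0,0,18],[0,0,0],-1],
    [[0,0,27],[0,0,0],-1],
    [[0,0,32],[0,0,0],-1],
    [[0,0,36],[0,0,0],-1],
    [[0,0,40],[0,0,0],-1],
    [[0,0,43],[0,0,0],-1],
    [[0,0,45],[0,0,0],-1],
    [[0,0,47],[0,0,0],-1],
    [[0,0,48],[0,0,0],-1],
    [[0,0,48],[0,0,0],-1]
  ]
}}

```text
clock: 9.28
position: [0.5844, 0.169, 0.0983]
tool_rot: [3.141, 0.0, -0.245]
ft_force: [-0.2, 1.6, -4.0]
gripper_width: 0.0077
```

Emit:
{"api": "servo_tool", "payload": {
  "targets": [
    [[0,0,1],[0,0,0],-1],
    [[0,0,1.5],[0,0,0],-1],
    [[0,0,2],[0,0,0],-1],
    [[0,0,2],[0,0,0],-1],
    [[0,0,2],[0,0,0],-1]
  ]
}}

```text
clock: 9.9
position: [0.5845, 0.169, 0.0966]
tool_rot: [3.142, -0.0, -0.244]
ft_force: [-0.4, -0.3, -1.8]
gripper_width: 0.0076
```

Contact is beginning, as the load has dropped to 1.8 N. I release the lid and look.

Emit:
{"api": "servo_tool", "payload": {
  "targets": [
    [[0,0,0.5],[0,0,0],-1],
    [[0,0,0.5],[0,0,0],-1],
    [[0,0,0.5],[0,0,0],-0.5],
    [[0,0,0.5],[0,0,0],0],
    [[0,0,0.5],[0,0,0],0],
    [[0,0,0.5],[0,0,0],0],
    [[0,0,0.5],[0,0,0],0]
  ]
}}

```text
clock: 10.78
position: [0.5845, 0.169, 0.0958]
tool_rot: [3.141, -0.0, -0.245]
ft_force: [-0.5, -0.0, -0.4]
gripper_width: 0.0429
```

```bash
cat >> h.py <<'E'
def chk(f):
    o=ctrl.get_obs();print(o['clock'],o['position'].round(4),np.degrees(o['tool_rot']).round(2),o['ft_force'].round(1),o['gripper_width'],np.degrees(o['q']).round(1))
    im,d=cap('side',f);W=world('side',d)
    cv2.imwrite('pics/'+f+'c.png',cv2.resize(im[130:280,330:530],(800,600),interpolation=cv2.INTER_CUBIC))
    c=np.array([.5850,.1688])
    s=(np.linalg.norm(W[...,:2]-c,axis=2)<.085)&(abs(W[...,2]-.067)<.010)
    n,l,st,ce=cv2.connectedComponentsWithStats(s.astype(np.uint8));k=1+st[1:,4].argmax();P=W[l==k]
    for _ in range(4):
        A=np.c_[P[:,:2]-c,np.ones(len(P))];x=np.linalg.lstsq(A,P[:,2],rcond=None)[0];r=P[:,2]-A@x;P=P[abs(r)<.004]
    print('plane',len(P),x.round(4),r.std())
    h=cv2.convexHull(P[:,:2].astype(np.float32))[:,0];A=np.c_[2*h,np.ones(len(h))];x=np.linalg.lstsq(A,(h**2).sum(1),rcond=None)[0];print('fit',x[:2],np.sqrt(x[2]+x[:2]@x[:2]),cv2.minEnclosingCircle(P[:,:2].astype(np.float32)))
    s=(np.linalg.norm(W[...,:2]-c,axis=2)<.035)&(W[...,2]>.092)&(W[...,2]<.12);Q=W[s]
    if len(Q)>5:
        c0=Q[:,:2].mean(0);e,v=np.linalg.eigh(np.cov((Q[:,:2]-c0).T));print('wing',len(Q),c0,np.sqrt(e),np.degrees(np.arctan2(v[1,1],v[0,1])),Q[:,2].max())
E
python3 -c "
from h import *
chk('s5')"
```

```text
10.775 [0.5845 0.169  0.0958] [179.99  -0.   -14.01] [-0.5 -0.  -0.4] 0.04293031454360116 [ 35.    5.5  -7.4   0.  -77.1  41. ]
plane 1431 [-0.0066  0.0027  0.0657] 0.0015088684759560738
fit [0.58646161 0.16882058] 0.06445016534143548 ((0.5865064263343811, 0.1688554286956787), 0.06581232696771622)
wing 254 [0.58974203 0.16795102] [0.01127387 0.02172994] 77.45556457182106 0.11974655286184879
```

View pics/s5c.png

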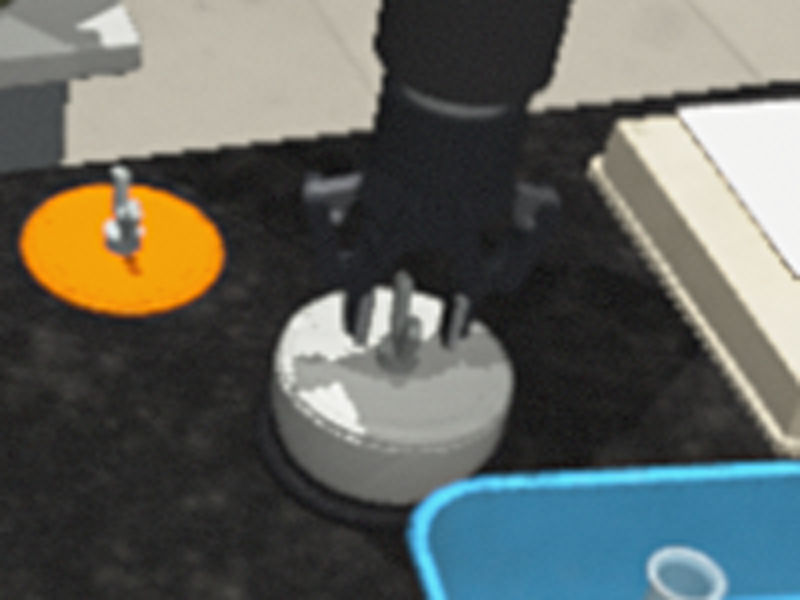

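The lid is seated flat: its rim line lies even all round at (395,440), its top is at 0.066 and its tilt is below 0.01. Next I re-grip the wings and turn clockwise, which is +z of the tool.

Emit:
{"api": "servo_tool", "payload": {
  "targets": [
    [[0,0,0],[0,0,0],-1],
    [[0,0,0],[0,0,0],-1],
    [[0,0,0],[0,0,0],-1],
    [[0,0,0],[0,0,0],-1],
    [[0,0,0],[0,0,0],-1],
    [[0,0,0],[0,0,5],-1],
    [[0,0,0],[0,0,11],-1],
    [[0,0,0],[0,0,17],-1],
    [[0,0,0],[0,0,23],-1],
    [[0,0,0],[0,0,29],-1],
    [[0,0,0],[0,0,35],-1],
    [[0,0,0],[0,0,41],-1],
    [[0,0,0],[0,0,47],-1],
    [[0,0,0],[0,0,53],-1],
    [[0,0,0],[0,0,58],-1],
    [[0,0,0],[0,0,62],-1],
    [[0,0,0],[0,0,62],-1],
    [[0,0,0],[0,0,62],-1]
  ]
}}

```text
clock: 13.08
position: [0.5845, 0.1691, 0.096]
tool_rot: [-3.141, -0.0, -1.325]
ft_force: [-0.2, -0.6, 2.2]
gripper_width: 0.0079
```

Emit:
{"api": "servo_tool", "payload": {
  "targets": [
    [[0,0,0],[0,0,3],-1],
    [[0,0,0],[0,0,6],-1],
    [[0,0,0],[0,0,9],-1],
    [[0,0,0],[0,0,12],-1],
    [[0,0,0],[0,0,15],-1],
    [[0,0,0],[0,0,18],-1],
    [[0,0,0],[0,0,18],-1],
    [[0,0,0],[0,0,18],-1]
  ]
}}

```text
clock: 14.08
position: [0.5845, 0.1691, 0.096]
tool_rot: [-3.141, 0.0, -1.639]
ft_force: [-0.8, 0.1, 1.0]
gripper_width: 0.0074
```

```bash
python3 -c "
from h import *
print(ctrl.get_obs()['wrist_torque'])
chk('s6')"
```

```text
[0.06095825 0.02685385 0.01575585]
14.075 [0.5845 0.1691 0.096 ] [-179.98    0.    -93.93] [-0.8  0.1  1. ] 0.007396969585502688 [ 35.    5.5  -7.4   0.  -77.1 -38.9]
plane 1448 [-0.007   0.0038  0.0658] 0.001482502106797965
fit [0.58597677 0.16901572] 0.06417991456443704 ((0.585961639881134, 0.16920353472232819), 0.06541644036769867)
wing 170 [0.59186233 0.16128849] [0.00690699 0.01131058] 63.81180241581424 0.11967784733308548
```

View pics/s6c.png

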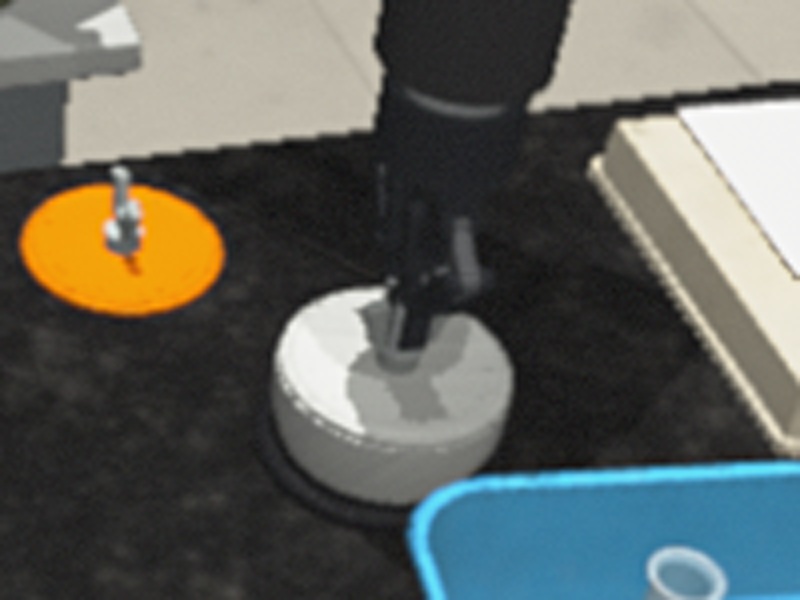

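The nut has turned 80° with the lid still flat. I turn 15° more against the stop as a torque check, because a lid at its stop should resist more than 0.02 N m.

Emit:
{"api": "servo_tool", "payload": {
  "targets": [
    [[0,0,0],[0,0,4],-1],
    [[0,0,0],[0,0,8],-1],
    [[0,0,0],[0,0,12],-1],
    [[0,0,0],[0,0,15],-1]
  ]
}}

```text
clock: 14.62
position: [0.5845, 0.169, 0.0959]
tool_rot: [-3.141, -0.0, -1.903]
ft_force: [-0.0, 0.4, 1.6]
gripper_width: 0.0074
```

```bash
python3 -c "
from h import *
o=ctrl.get_obs();print(o['wrist_torque'],o['tool_rot'],o['joint_torque'])"
```

```text
[0.02508878 0.02526292 0.18204305] [-3.14131137e+00 -5.88173980e-05 -1.90328031e+00] [-2.20938139e-01 -3.75305700e+01  3.27298808e+01  6.34692863e+00
 -1.34104051e-02  3.02949613e-01]
```

The torque is 0.18 N m, well above 0.02, so the nut is at its stop. I release it and rise.

Emit:
{"api": "servo_tool", "payload": {
  "targets": [
    [[0,0,0],[0,0,0],-1],
    [[0,0,0],[0,0,0],-0.5],
    [[0,0,0],[0,0,0],0],
    [[0,0,0],[0,0,0],0.3],
    [[0,0,0],[0,0,0],0.3],
    [[0,0,0],[0,0,0],0.3],
    [[0,0,-10],[0,0,0],0.3],
    [[0,0,-30],[0,0,0],0.3],
    [[0,0,-60],[0,0,0],0.3],
    [[0,0,-100],[0,0,0],0.3],
    [[0,0,-140],[0,0,0],0.3],
    [[0,0,-160],[0,0,0],0.3],
    [[0,0,-160],[0,0,0],0.3],
    [[0,0,-160],[0,0,0],0.3]
  ]
}}

```text
clock: 16.38
position: [0.5842, 0.1691, 0.2555]
tool_rot: [3.141, -0.0, -1.903]
ft_force: [0.5, 0.6, -0.7]
gripper_width: 0.0554
```

```bash
python3 -c "
from h import *
chk('s7')"
```

```text
16.375 [0.5842 0.1691 0.2555] [ 1.7997e+02 -1.0000e-02 -1.0901e+02] [ 0.5  0.6 -0.7] 0.05538763267434142 [ 35.    3.7   7.3  -0.  -93.7 -54. ]
plane 1501 [-0.0085  0.0012  0.0657] 0.0015130218959103874
fit [0.58609589 0.16895994] 0.0644190266448419 ((0.5866323709487915, 0.16981758177280426), 0.0662364587187767)
wing 131 [0.58762777 0.16828249] [0.00242838 0.01699151] 71.1659880461392 0.11326911227476925
```

View pics/s7c.png

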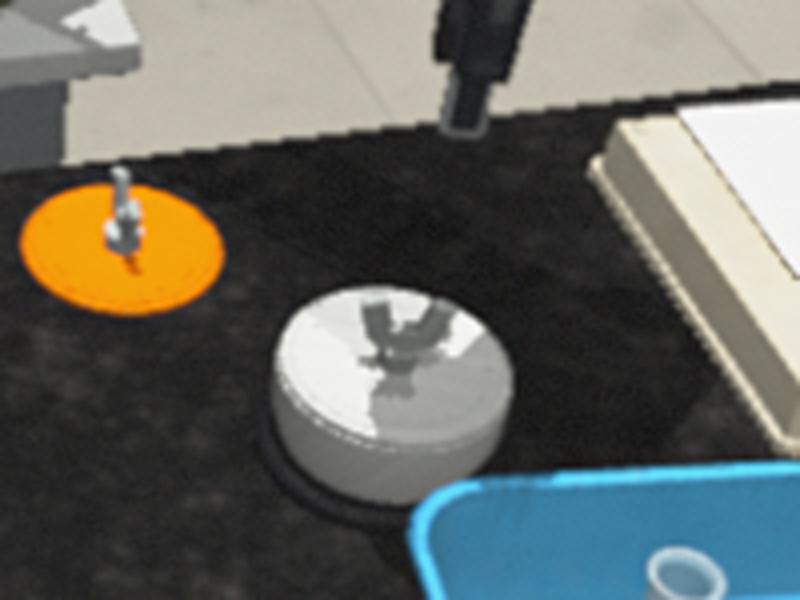

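The lid lies flat, centred and released. Its wings now stand at 71° (the same as -109°), at about (405,320) in the crop.

```bash
python3 -c "
from h import *
print(ctrl.job_done())"
```

```text
the job is handed in; nothing more can be done
None
```

I set the wide lid on the rotor, turned its wing nut clockwise to the stop, released it and handed the job in at about 16.4 s. No verdict was reported.

- **Seating:** The last side-camera check put the lid centre within about 0.5 mm of where that camera saw the rotor. The lid's top was at 0.066 m, with a tilt of about 0.009 rad. I let go of the lid once before turning, and it already lay flat then.
- **Wing nut:** I turned it 95° in total; at most 75° was needed. Near the end the wrist torque rose to 0.18 N m, against the 0.02 N m of a free nut, so it was at its stop and the lid was slipping slightly with it. I read the nut's position from torque and wing direction only, as there is no joint reading.
- **Release:** The gripper ended 160 mm above its grip height, touching nothing.
- **Disagreements:** The top and side cameras differed by about 3 mm on where the lid and rotor stood. Placing the lid by the average, then checking in the side camera alone, settled it. The gripper read 7.3 to 7.9 mm on the 9 mm wings, but the hold was firm.

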